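Index the tool-rest arm one hole towards the bowl

ROBOT

A 6-joint arm with a two-finger parallel gripper is mounted at the origin on the work surface. World frame = base frame: x ahead of the robot, y to its left, z up, the work surface at z = 0. Lengths are in m, angles in rad, forces in N, time in s.
With the tool pointing down it reaches from about 0.35 to 0.775 m from the base axis. Payload 7.3 kg.
Tool frame: the origin (TCP) lies midway between the tips of the shut fingers; the grasp point (between the pads) lies 19 mm behind it (robot.grip_depth is the z of the grasp point in the tool frame, in m); z points along the fingers, y is the line along which they close (so a half turn about z gives the same grasp; the last joint's range is limited). The gripper opens to 92 mm and grips with 3 to 60 N. Pads are 19 mm wide; open, the fingers measure 130 mm over their backs; the gripper's body (75 mm by 190 mm) begins 47 mm behind the grasp point.
Start: joints at [1.002, 0.342, 1.524, -0, 1.275, -0.146], TCP at [0.215, 0.479, 0.199] pointing down, gripper open.
Joint ranges: [-2.53, 2.53], [-0.77, 2.02], [0.04, 2.7], [-1, 4.14], [0.28, 2.66], [-3.11, 3.11]. Speed limits (rad/s): [2.57, 2.57, 3.14, 3.14, 3.14, 3.14].

INTERFACE

Orientations are given as [roll, pitch, yaw] about the fixed x, y, z axes, in that order (R = Rz(yaw) Ry(pitch) Rx(roll)).
In Python, from cell import robot, viewer gives the robot as it stands.
- The arm moves only by the tool step_arm, never from a script. Its argument "increments" is a list of rows, each an object with "delta_pos": the shift along the tool's x, y, z in cm, a list of three; "dr": the turn, a rotation vector about the tool's x, y, z in degrees, a list of three; "fingers": the closure, from -1 (fully open) to 1 (shut), so that 0 is half open. In form: [{"delta_pos": [tx, ty, tz], "dr": [wx, wy, wz], "fingers": fingers}, ...]. A call has exactly 5 rows; each row is the pose to reach, as a shift and turn from the pose commanded when the call began, along the tool's axes at that moment; what a row does not reach only later rows make up. A row lasts 1/8 s, in which the tool goes at most 62.5 mm and 10.7 degrees, less where a joint would pass 70% of its speed; a pose out of reach is approached as far as the arm can. A call with a gripper value outside its range is refused whole. The fingers move at their own pace and stop on an object; "newtons" is the grip in N (left out, the last holds). Time passes only in rows, so rows that repeat a pose let the fingers close, or fill a call up. It gives the time, the measured TCP pose, the force, the opening and the grip force at its end, in the units of the state.
- robot.observe(): the state, without advancing time (a new reading comes with each control period).
- viewer.read_camera(name): name is "side" or "top" or "wrist"; returns the picture (480x640x3 uint8, red, green, blue); there is no depth.
- viewer.camera_params(name): a dict with "K" (3x3 intrinsics, pixels), "T" (4x4, takes a point from camera to world coordinates). Camera axes: x right, y down, z forward; pixel columns grow to the right and rows downward; lengths in m; the calibration is good to about 2 mm. A picture is of the moment at which its call begins: read the wrist's pose just before it. camera_params takes no time and is no camera call; for the wrist camera it gives the pose at the moment of the call.
- robot.hand_in(): hands the job in; it is judged then, once.
The state is a dict: "time": time; "qpos": joint angles; "qvel": joint speeds; "joint_efforts": joint torques, N m; "tool_pos": TCP position; "tool_rot": TCP orientation; "contact_force": force on the tool from outside, world axes, zero at the start; "torque": the same for the moment, N m; "opening": finger opening in m; "grip_force": force on a finger pad.
Only numpy, scipy, OpenCV 4.12 (cv2) and the standard library are available. Lean on these libraries where they do the work, as an engineer would, in place of code of your own. Each camera call takes 0.05 s, during which the arm holds its last target. There are 200 camera calls.

TASK

Bring the tool rest one hole nearer to the wooden bowl: hook the fingers through the pull ring on the end of the arm, without gripping it, lift the spring pin gently out of its hole, swing the arm to the next hole on the bowl's side and let the pin drop fully home there. Then take the fingers out of the ring, and leave everything else on the bench where it stands.

Things in the scene. Friction and masses are not known exactly. Their poses are not given: they have to be found in the camera images.
- quadrant: Cast base bolted to the bench: five 14 mm holes in a steel rim, 26 mm high, on an arc of 180 mm radius, 15 degrees (47 mm) apart. Origin: on the bench under the arm's pivot. x axis: from the middle hole to the pivot, roughly towards the robot; y to the left looking along x; z up. Fixed.
- rest_arm (a joint): Swing of the dark steel arm about its upright pivot (rad): 0 = middle hole, where it starts, the arm lying along -x of quadrant; grows counterclockwise from above (pin end moves to quadrant -y). Holes at 0, +-0.2618, +-0.5236; stops at +-0.62. With the pin out, about 1 N at the pin swings it; it stays where it is left.
- index_pin (a joint): Lift of the spring pin in the boss at the arm's free end (m): 0 = fully home, 0.012 = tip just clear of the rim, 0.030 = upper stop. Spring and weight press it down with 5 to 6 N at home, 10 N at the stop. Down, it locks the arm. Round tip: drops in by itself within 3 mm of a hole's centre, else rests on the rim.
- ring_eye (a point): Centre of the eye of the steel pull ring standing upright on the pin, rigid with it; 119 mm above the bench when home. 8 mm bar, 60 mm inside, 76 mm outside. x: along the arm to the pivot, the way through the eye; y across; z up. Below: stem 20 mm wide up to 36 mm under the eye's centre, boss 34 mm wide 49 mm under, arm top 72 mm under.
- rest_centre (a point): Middle of the tool-rest bar carried by the arm on a post: 125 mm long, along the arm, 18 mm wide, top 106 mm above the bench. Its near end stands 62 mm beyond the pull ring; between them only the arm lies, 47 mm high.
- bowl (a point): Turned wooden bowl, 116 mm across, top 113 mm above the bench, on an upright spindle bolted down. The point is on its axis, 90 mm above the bench. It stands about 200 mm to the left or right of the arm (quadrant y + or -), with the tin on the other side. Fixed.
- wax_tin_centre (a point): Closed round metal tin, 74 mm across, 85 mm tall; loose, to be left alone. The point is half-way up.
- sanding_block_centre (a point): Cork sanding block, 100 x 60 x 32 mm; loose, to be left alone. The point is half-way up.
- cup_centre (a point): Small open wooden cup, 72 mm across, 62 mm tall; loose, to be left alone. The point is half-way up.
- mallet_centre (a point): Wooden mallet lying down, about 250 mm long; loose, to be left alone. The point is half-way up.
- gouge_centre (a point): Turning gouge lying down, 360 mm long; loose, to be left alone. The point is half-way up.
- calliper_centre (a point): Steel callipers lying flat, 160 mm long, 12 mm high; loose, to be left alone. The point is half-way up.
- oil_bottle_centre (a point): Amber glass bottle, 60 mm across, 150 mm tall; loose, to be left alone. The point is half-way up.
There are look-alikes about, which are no part of the job. Leave any black or green look-alike of the part that bears bowl alone.

How it is judged:
By the outcome, as a careful person would: the job done as asked, in the order asked, and still so for the second after the job is handed in, with the robot touching nothing.
It also fails if it takes over 42 s, if anything falls off the work surface, if the arm or the gripper's body presses on something with over 40 N, if the wrist force passes 120 N, or if a joint passes its speed limit or range.

## Working session

There is one attempt and no reset: what is moved stays moved. The work goes in short steps, Python scripts to look and compute and a tool call to move; the robot and the scene stay as the last step left them, time stands still between calls to the robot, and variables do not carry over. Pictures are saved under pics/ and viewed, at most 13 in all, crops included, and the job is handed in when it is done.

Besides the shell and the picture viewer there is one more tool, called after "Emit:" by a JSON object that holds its "name" and its "arguments", one argument or row to a line. step_arm: Moves the arm, as the interface text tells. Its arguments: {"type":"object","properties":{"increments":{"type":"array"},"newtons":{"type":"number"}},"required":["increments"]}

```bash
mkdir -p pics; python3 - <<'E'
from cell import robot, viewer
import cv2
for n in ["top","side"]:
    im=viewer.read_camera(n); cv2.imwrite(f"pics/{n}0.png",im[:,:,::-1])
    p=viewer.camera_params(n); print(n,p["K"].round(1).tolist(),p["T"].round(4).tolist())
s=robot.observe(); print(s["time"],s["tool_pos"],s["tool_rot"],s["opening"],robot.grip_depth)
E
```

```text
top [[434.1, 0.0, 314.5], [0.0, 434.1, 237.6], [0.0, 0.0, 1.0]] [[-0.0073, -0.9935, 0.1137, 0.4113], [-1.0, 0.008, 0.0055, -0.0006], [-0.0063, -0.1136, -0.9935, 1.2689], [0.0, 0.0, 0.0, 1.0]]
side [[587.1, 0.0, 324.9], [0.0, 587.1, 243.4], [0.0, 0.0, 1.0]] [[-0.9989, -0.0331, 0.0319, 0.4744], [-0.0458, 0.6551, -0.7541, 1.1964], [0.0041, -0.7548, -0.656, 1.1648], [0.0, 0.0, 0.0, 1.0]]
0.1 [0.21516844 0.47845125 0.1980419 ] [-3.14026089e+00 -2.19809602e-04  2.71878929e+00] 0.09161517142257734 -0.0188
```

View pics/top0.png

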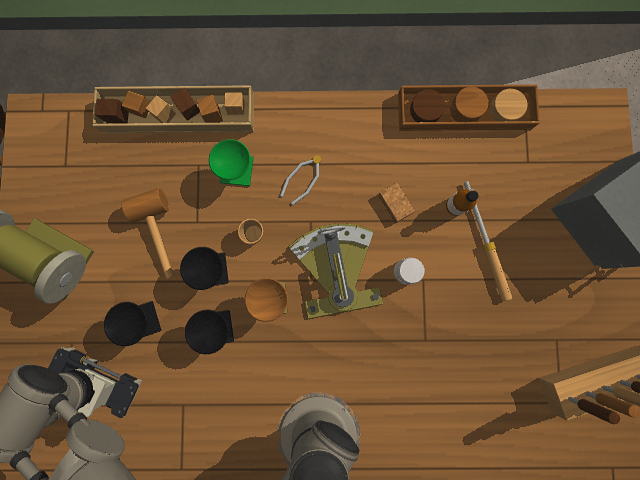

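View pics/side0.png

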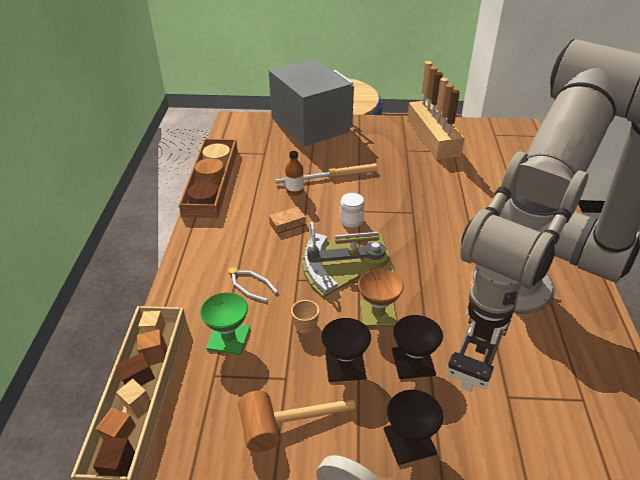

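The top view shows the quadrant with its pivot near (343,300) and the pin end near (332,235). There are five bowl candidates:
- Wooden brown at (266,299)
- Black at (203,268), (208,332) and (125,324)
- Green at (229,160)

The wooden brown one fits: it is wood-coloured and about 200 mm from the arm, with the tin at (409,270) on the other side. I'll confirm this in an enlarged crop.

```bash
python3 - <<'E'
import cv2, numpy as np
a=cv2.imread("pics/top0.png")[215:325,240:390]; b=cv2.imread("pics/side0.png")[215:325,290:410]
a=cv2.resize(a,None,fx=2.8,fy=2.8*1,interpolation=cv2.INTER_CUBIC); b=cv2.resize(b,None,fx=2.8,fy=2.8,interpolation=cv2.INTER_CUBIC)
c=np.hstack([a,b]); print(c.shape); cv2.imwrite("pics/crop1.png",c)
E
```

```text
(308, 756, 3)
```

View pics/crop1.png

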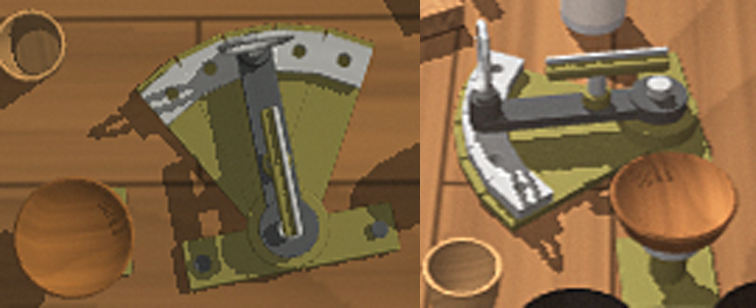

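The crop confirms it. The wooden bowl on the olive base is at top (266,299), left of the arm, which is world +y. The ring stands at top (331,231), and the rim holes are at about (301,248), (315,240), (347,233) and (362,236), with the middle one under the pin.

```bash
cat > h.py <<'E'
import numpy as np
from cell import robot, viewer
def ray(n,uv,z,p=None):
    p=p or viewer.camera_params(n); T=p["T"]; d=T[:3,:3]@np.linalg.solve(p["K"],[*uv,1.]); o=T[:3,3]
    return o+d*(z-o[2])/d[2]
def proj(n,P,p=None):
    p=p or viewer.camera_params(n); T=p["T"]; c=T[:3,:3].T@(np.asarray(P)-T[:3,3]); q=p["K"]@c; return q[:2]/q[2]
E
python3 - <<'E'
from h import *
from scipy.optimize import least_squares
uv=[(301.4,248.2),(315,239.6),(346.8,233.2),(362.5,236.4)]; a=np.array([.5236,.2618,-.2618,-.5236])
H=np.array([ray("top",u,.026) for u in uv]); print(H.round(4))
# world dir of arm at angle t: (cos(h+t), sin(h+t))
f=lambda x:(x[:2]+.18*np.c_[np.cos(x[2]+a),np.sin(x[2]+a)]-H[:,:2]).ravel()
r=least_squares(f,[.25,-.05,0]); x=r.x; print(x,r.fun.round(4))
for t in (0,.2618): print(t,x[:2]+.18*np.array([np.cos(x[2]+t),np.sin(x[2]+t)]))
e=x[:2]+.18*np.array([np.cos(x[2]),np.sin(x[2])])
print("ring ray top",ray("top",(331.4,230.7),.119),"pivot",ray("top",(343,297),.05))
for z in(.081,.119,.157): print(proj("side",[*e,z]),proj("top",[*e,z]))
print("bowl",ray("top",(266.5,299),.113),"tin",ray("top",(409,270),.085),"cup",ray("top",(250.5,231.5),.062))
E
```

```text
[[ 0.5232  0.0441  0.026 ]
 [ 0.5477  0.0048  0.026 ]
 [ 0.5656 -0.087   0.026 ]
 [ 0.5559 -0.1321  0.026 ]]
[ 0.38603969 -0.07287909  0.18515831] [-0.0005  0.0002  0.0006  0.0001 -0.0001  0.0003 -0.0001 -0.0006]
0 [ 0.56296297 -0.03974071]
0.2618 [0.54835756 0.00492134]
ring ray top [ 0.56108686 -0.03953635  0.119     ] pivot [ 0.38384553 -0.07195451  0.05      ]
[311.91343986 245.23389665] [331.02048275 231.80801264]
[311.77075849 234.87361989] [331.46828135 230.00288423]
[311.62362049 224.18974083] [331.94622219 228.0762489 ]
bowl [0.38147906 0.13365791 0.113     ] tin [ 0.45608221 -0.25031889  0.085     ] cup [0.56809103 0.18549534 0.062     ]
```

```bash
cat >> h.py <<'E'
from scipy.spatial.transform import Rotation as Ro
PIV=np.array([.3860,-.0729]); H0=.1852; TH=np.radians(45)
def Rt(t,th=TH):
    h=H0+t; z=np.array([np.cos(th)*np.cos(h),np.cos(th)*np.sin(h),-np.sin(th)]); y=np.array([-np.sin(h),np.cos(h),0])
    return Ro.from_matrix(np.c_[np.cross(y,z),y,z])
def tgt(t,lift,s,th=TH):   # finger axis passes 'lift' above home eye at swing t, TCP s beyond it
    h=H0+t; e=np.array([*(PIV+.18*np.array([np.cos(h),np.sin(h)])),.119+lift]); R=Rt(t,th); return e+s*R.as_matrix()[:,2],R
def delta(P,R):
    s=robot.observe(); C=Ro.from_euler("xyz",s["tool_rot"])
    d=C.inv().apply(P-s["tool_pos"])*100; w=(C.inv()*R).as_rotvec(degrees=True)
    print("dpos cm",d.round(2),"dr deg",w.round(2)); return d,w
def st():
    s=robot.observe(); print(round(s["time"],2),s["tool_pos"].round(4),np.degrees(s["tool_rot"]).round(1),"F",s["contact_force"].round(1),"op",round(s["opening"],4),"q",s["qpos"].round(2))
E
python3 - <<'E'
from h import *
P,R=tgt(0,0,-.15); print(P); st()
delta(P+[0,0,.04],R)
E
```

```text
[ 0.45866967 -0.05928557  0.22506602]
0.1 [0.2152 0.4785 0.198 ] [-179.9   -0.   155.8] F [-0.5  0.5 -0.4] op 0.0916 q [ 1.    0.34  1.52  0.    1.28 -0.15]
dpos cm [-44.27 -39.06  -6.66] dr deg [-13.74 -43.61 -32.98]
```

Emit:
{"name": "step_arm", "arguments": {
  "increments": [
    {"delta_pos": [-3, -3, -5], "dr": [0, 0, 0], "fingers": 1},
    {"delta_pos": [-7, -6.5, -6.5], "dr": [-1.5, -5, -4], "fingers": 1},
    {"delta_pos": [-11.5, -10, -6.5], "dr": [-3, -10, -8], "fingers": 1},
    {"delta_pos": [-16, -14, -6.5], "dr": [-5, -15, -12], "fingers": 1},
    {"delta_pos": [-20, -18, -6.5], "dr": [-7, -21, -16], "fingers": 1}
  ],
  "newtons": 10
}}

```text
time: 0.72
tool_pos: [0.3245, 0.231, 0.2637]
tool_rot: [3.07, 0.383, 2.991]
contact_force: [0.8, -0.5, 0.2]
opening: 0.0466
grip_force: 0.0
```

```bash
python3 - <<'E'
from h import *
P,R=tgt(0,0,-.15); st()
delta(P+[0,0,.04],R)
E
```

```text
0.72 [0.3245 0.231  0.2637] [175.9  21.9 171.4] F [ 0.8 -0.5  0.2] op 0.0466 q [ 0.6  -0.14  1.96 -0.24  1.   -0.73]
dpos cm [-16.4  -27.08   4.51] dr deg [ -6.64 -22.25 -16.97]
```

Emit:
{"name": "step_arm", "arguments": {
  "increments": [
    {"delta_pos": [-3.5, -5.5, 1], "dr": [-1.5, -4.5, -3.5], "fingers": 1},
    {"delta_pos": [-7, -11, 2], "dr": [-3, -9, -7], "fingers": 1},
    {"delta_pos": [-10.5, -16.5, 3], "dr": [-4.5, -14, -10.5], "fingers": 1},
    {"delta_pos": [-14, -22, 4], "dr": [-6, -19, -14], "fingers": 1},
    {"delta_pos": [-16.4, -27, 4.5], "dr": [-6.6, -22.2, -17], "fingers": 1}
  ]
}}

```text
time: 1.35
tool_pos: [0.3936, 0.0881, 0.2537]
tool_rot: [3.05, 0.635, -3.066]
contact_force: [-0.2, -0.0, 0.3]
opening: 0.001
grip_force: 0.0
```

```bash
python3 - <<'E'
from h import *
st()
P,R=tgt(0,0,-.12); delta(P,R)
E
```

```text
1.35 [0.3936 0.0881 0.2537] [ 174.8   36.4 -175.7] F [-0.2 -0.   0.3] op 0.001 q [-0.19 -0.32  2.24  0.4   0.67 -2.11]
dpos cm [ -3.07 -15.67   7.06] dr deg [ 1.12 -8.36 -5.15]
```

Emit:
{"name": "step_arm", "arguments": {
  "increments": [
    {"delta_pos": [-0.5, -3, 1], "dr": [0, -2, -1], "fingers": 1},
    {"delta_pos": [-1, -6, 2.5], "dr": [0, -4, -2], "fingers": 1},
    {"delta_pos": [-2, -10, 4], "dr": [0.5, -6, -3], "fingers": 1},
    {"delta_pos": [-3, -14, 5.5], "dr": [1, -8, -5], "fingers": 1},
    {"delta_pos": [-3.1, -15.7, 7], "dr": [1.1, -8.4, -5.2], "fingers": 1}
  ]
}}

```text
time: 1.98
tool_pos: [0.4841, -0.0492, 0.2211]
tool_rot: [3.135, 0.756, -2.978]
contact_force: [-0.5, -0.0, -0.8]
opening: 0.0005
grip_force: 0.0
```

```bash
python3 - <<'E'
from h import *
st()
P,R=tgt(0,0,-.06); delta(P,R)
E
```

```text
1.98 [ 0.4841 -0.0492  0.2211] [ 179.6   43.3 -170.6] F [-0.5 -0.  -0.8] op 0.0005 q [-0.64 -0.06  2.24  0.99  0.64 -3.1 ]
dpos cm [ 1.41 -0.48  6.87] dr deg [-0.52 -1.66 -0.91]
```

The last joint is at its range end, so I'll turn the tool half a turn about its axis here in clear air, which gives the same grasp.

Emit:
{"name": "step_arm", "arguments": {
  "increments": [
    {"delta_pos": [0, 0, 0], "dr": [0, 0, 10], "fingers": 1},
    {"delta_pos": [0, 0, 0], "dr": [0, 0, 20], "fingers": 1},
    {"delta_pos": [0, 0, 0], "dr": [0, 0, 30], "fingers": 1},
    {"delta_pos": [0, 0, 0], "dr": [0, 0, 40], "fingers": 1},
    {"delta_pos": [0, 0, 0], "dr": [0, 0, 50], "fingers": 1}
  ]
}}

```text
time: 2.6
tool_pos: [0.4834, -0.0466, 0.2215]
tool_rot: [2.512, 0.452, 2.287]
contact_force: [1.1, -0.5, 0.5]
opening: 0.0005
grip_force: 0.0
```

Emit:
{"name": "step_arm", "arguments": {
  "increments": [
    {"delta_pos": [0, 0, 0], "dr": [0, 0, 10], "fingers": 1},
    {"delta_pos": [0, 0, 0], "dr": [0, 0, 20], "fingers": 1},
    {"delta_pos": [0, 0, 0], "dr": [0, 0, 30], "fingers": 1},
    {"delta_pos": [0, 0, 0], "dr": [0, 0, 40], "fingers": 1},
    {"delta_pos": [0, 0, 0], "dr": [0, 0, 50], "fingers": 1}
  ]
}}

```text
time: 3.22
tool_pos: [0.4834, -0.0466, 0.2215]
tool_rot: [2.393, -0.126, 1.613]
contact_force: [-0.0, 0.1, -0.3]
opening: 0.0008
grip_force: 0.0
```

Emit:
{"name": "step_arm", "arguments": {
  "increments": [
    {"delta_pos": [0, 0, 0], "dr": [0, 0, 10], "fingers": 1},
    {"delta_pos": [0, 0, 0], "dr": [0, 0, 20], "fingers": 1},
    {"delta_pos": [0, 0, 0], "dr": [0, 0, 30], "fingers": 1},
    {"delta_pos": [0, 0, 0], "dr": [0, 0, 40], "fingers": 1},
    {"delta_pos": [0, 0, 0], "dr": [0, 0, 50], "fingers": 1}
  ]
}}

```text
time: 3.85
tool_pos: [0.4834, -0.0466, 0.2215]
tool_rot: [2.707, -0.641, 0.837]
contact_force: [-0.6, -0.9, 0.2]
opening: 0.0004
grip_force: 0.0
```

```bash
sed -i 's/return Ro.from_matrix(np.c_\[np.cross(y,z),y,z\])/y=-y; return Ro.from_matrix(np.c_[np.cross(y,z),y,z])/' h.py; python3 - <<'E'
from h import *
st()
P,R=tgt(0,0,-.06); delta(P,R)
E
```

```text
3.85 [ 0.4834 -0.0466  0.2215] [155.1 -36.7  48. ] F [-0.6 -0.9  0.2] op 0.0004 q [-0.63 -0.06  2.24  0.99  0.64 -0.48]
dpos cm [-1.62 -0.04  6.92] dr deg [-0.07  1.7  29.1 ]
```

Emit:
{"name": "step_arm", "arguments": {
  "increments": [
    {"delta_pos": [-0.5, 0, 0], "dr": [0, 0.5, 10], "fingers": 1},
    {"delta_pos": [-1, 0, 0], "dr": [0, 1, 20], "fingers": 1},
    {"delta_pos": [-1.6, 0, 0.5], "dr": [0, 1.7, 29.1], "fingers": 1},
    {"delta_pos": [-1.6, 0, 1], "dr": [-0.1, 1.7, 29.1], "fingers": 1},
    {"delta_pos": [-1.6, 0, 1], "dr": [-0.1, 1.7, 29.1], "fingers": 1}
  ]
}}

```text
time: 4.47
tool_pos: [0.4819, -0.0549, 0.2047]
tool_rot: [3.133, -0.785, 0.198]
contact_force: [-0.5, 0.2, 0.8]
opening: 0.0007
grip_force: 0.0
```

```bash
python3 - <<'E'
from h import *
st()
P,R=tgt(0,0,-.05); delta(P,R)
E
```

```text
4.47 [ 0.4819 -0.0549  0.2047] [179.5 -45.   11.3] F [-0.5  0.2  0.8] op 0.0007 q [-0.69 -0.02  2.29  1.14  0.64 -0.19]
dpos cm [-0.23  0.    6.89] dr deg [0.   0.01 0.5 ]
```

Emit:
{"name": "step_arm", "arguments": {
  "increments": [
    {"delta_pos": [-0.1, 0, 1.5], "dr": [0, 0, 0.5], "fingers": 1},
    {"delta_pos": [-0.2, 0, 3], "dr": [0, 0, 0.5], "fingers": 1},
    {"delta_pos": [-0.2, 0, 4.5], "dr": [0, 0, 0.5], "fingers": 1},
    {"delta_pos": [-0.2, 0, 6], "dr": [0, 0, 0.5], "fingers": 1},
    {"delta_pos": [-0.2, 0, 6.9], "dr": [0, 0, 0.5], "fingers": 1}
  ]
}}

```text
time: 5.1
tool_pos: [0.529, -0.046, 0.1546]
tool_rot: [3.141, -0.786, 0.186]
contact_force: [0.5, 0.3, 0.4]
opening: 0.0005
grip_force: 0.0
```

```bash
python3 - <<'E'
from h import *
import cv2
st()
P,R=tgt(0,0,.02); delta(P,R)
w=viewer.read_camera("wrist"); b=viewer.read_camera("side")[180:300,260:440]
b=cv2.resize(b,(540,360),interpolation=cv2.INTER_CUBIC); w=cv2.resize(w,(0,0),fx=.4,fy=.4)
c=np.zeros((360,800,3),np.uint8); c[:,:540]=b; c[:192,540:796]=w
cv2.imwrite("pics/pre.png",c[:,:,::-1])
E
```

```text
5.1 [ 0.529  -0.046   0.1546] [180.  -45.   10.6] F [0.5 0.3 0.4] op 0.0005 q [-0.56  0.17  2.28  1.47  0.5  -0.46]
dpos cm [-0.08  0.01  6.96] dr deg [-0.01 -0.02  0.02]
```

View pics/pre.png

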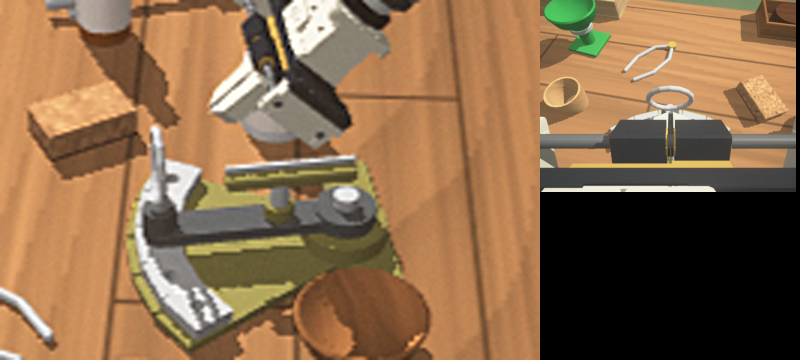

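```bash
python3 - <<'E'
from h import *
s=robot.observe(); C=Ro.from_euler("xyz",s["tool_rot"])
for nm,v in dict(tcp=(0,0,0),b1=(.0375,-.095,-.066),b2=(-.0375,-.095,-.066),b3=(.0375,.095,-.066),b4=(-.0375,.095,-.066)).items():
    P=s["tool_pos"]+C.apply(v); print(nm,P.round(3),((proj("side",P)-[260,180])*3).round(0), "wrist",(proj("wrist",P)*.4+[540,0]).round(0))
e=tgt(0,0,0)[0]; print(((proj("side",e)-[260,180])*3).round(0),(proj("wrist",e)*.4+[540,0]).round(0))
E
```

```text
tcp [ 0.529 -0.046  0.154] [193. 132.] wrist [670. 111.]
b1 [0.491 0.044 0.228] [232. 133.] wrist [551. 100.]
b2 [0.439 0.034 0.175] [292. 175.] wrist [568. 176.]
b3 [ 0.526 -0.143  0.228] [201.   4.] wrist [788. 100.]
b4 [ 0.474 -0.153  0.174] [256.  46.] wrist [771. 176.]
[155. 165.] [670.  99.]
```

```bash
python3 - <<'E'
from h import *
import cv2
st()
w=viewer.read_camera("wrist")[180:420,140:500]; b=viewer.read_camera("side")[120:280,280:480]
st()
b=cv2.resize(b,(500,400),interpolation=cv2.INTER_CUBIC); w=cv2.resize(w,(300,200))
c=np.zeros((400,800,3),np.uint8); c[:,:500]=b; c[:200,500:]=w
cv2.imwrite("pics/pre2.png",c[:,:,::-1])
E
```

```text
5.2 [ 0.5288 -0.0459  0.1544] [-179.9  -45.    10.6] F [-0.6 -0.3 -0. ] op 0.0005 q [-0.56  0.17  2.28  1.47  0.5  -0.46]
5.3 [ 0.5284 -0.0461  0.1549] [-179.9  -45.    10.5] F [-0.1  0.1 -0.1] op 0.0007 q [-0.56  0.17  2.28  1.47  0.51 -0.46]
```

View pics/pre2.png

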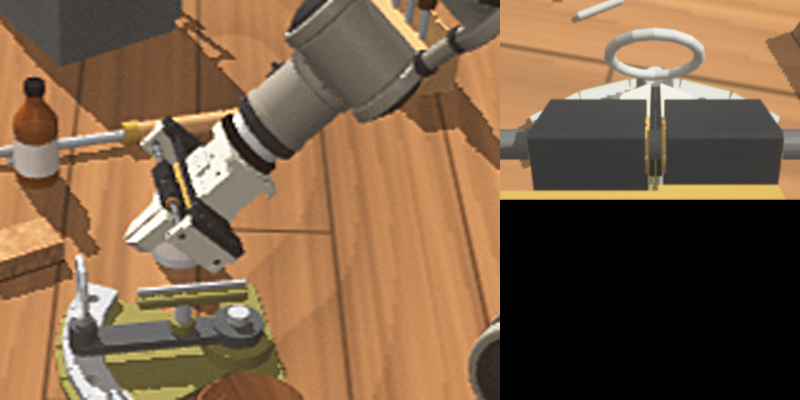

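```bash
python3 - <<'E'
from h import *
import cv2
s=robot.observe(); C=Ro.from_euler("xyz",s["tool_rot"])
t=viewer.read_camera("top").copy(); b=viewer.read_camera("side").copy()
u0=proj("top",s["tool_pos"]).astype(int); v0=proj("side",s["tool_pos"]).astype(int)
F=6
def crop(im,c,n):
    k=cv2.resize(im[c[1]-45:c[1]+45,c[0]-33:c[0]+33],None,fx=F,fy=F,interpolation=cv2.INTER_CUBIC)
    for v,col in (((0,0,0),(255,0,0)),((.0095,.019,0),(0,255,0)),((.0095,-.019,0),(0,255,0)),((-.0095,.019,0),(0,255,255)),((-.0095,-.019,0),(0,255,255)),((0,0,-.066),(255,0,255))):
        p=(proj(n,s["tool_pos"]+C.apply(v))-[c[0]-33,c[1]-45])*F; cv2.circle(k,tuple(int(x) for x in p),4,col,2)
    return k
c=np.hstack([crop(t,u0,"top"),crop(b,v0,"side")]); print(c.shape,u0,v0)
cv2.imwrite("pics/tip.png",c[:,:,::-1])
E
```

```text
(540, 792, 3) [334 241] [324 223]
```

View pics/tip.png

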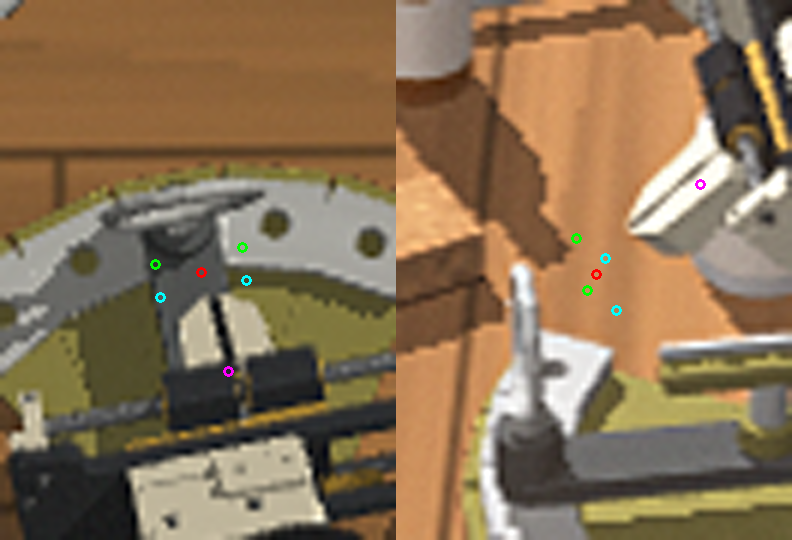

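```bash
python3 - <<'E'
from h import *
s=robot.observe(); C=Ro.from_euler("xyz",s["tool_rot"])
tu=np.array([334-33+219/6,241-45+296/6]); su=np.array([324-33+(636-396)/6,223-45+225/6])
A=[];B=[]
for n,u in (("top",tu),("side",su)):
    p=viewer.camera_params(n);T=p["T"];d=T[:3,:3]@np.linalg.solve(p["K"],[*u,1.]);d/=np.linalg.norm(d);M=np.eye(3)-np.outer(d,d);A.append(M);B.append(M@T[:3,3])
X=np.linalg.lstsq(np.vstack(A),np.hstack(B),rcond=None)[0]
print(tu,su,X,"reproj",proj("top",X),proj("side",X)); print("tool frame offset",C.inv().apply(X-s["tool_pos"]))
E
```

```text
[337.5        245.33333333] [331.  215.5] [ 0.51341746 -0.052287    0.17959465] reproj [337.46161039 246.30984936] [330.09908863 215.37452327]
tool frame offset [ 0.00609409  0.00300689 -0.02841638]
```

The pictures show the ring and fingers well aligned sideways. The drawn tips look about 28 mm short of the stated TCP along the tool axis, so I'll go in along the axis and watch the force and pictures.

Emit:
{"name": "step_arm", "arguments": {
  "increments": [
    {"delta_pos": [0, 0, 1.2], "dr": [0, 0, 0], "fingers": 1},
    {"delta_pos": [0, 0, 2.5], "dr": [0, 0, 0], "fingers": 1},
    {"delta_pos": [0, 0, 4], "dr": [0, 0, 0], "fingers": 1},
    {"delta_pos": [0, 0, 5.5], "dr": [0, 0, 0], "fingers": 1},
    {"delta_pos": [0, 0, 7], "dr": [0, 0, 0], "fingers": 1}
  ]
}}

```text
time: 6.02
tool_pos: [0.5775, -0.0376, 0.1056]
tool_rot: [-3.141, -0.787, 0.182]
contact_force: [-0.1, -0.8, 0.6]
opening: 0.0006
grip_force: 0.0
```

```bash
python3 - <<'E'
from h import *
import cv2
st(); P,R=tgt(0,0,.02); delta(P,R)
t=viewer.read_camera("top")[195:285,290:380]; b=viewer.read_camera("side")[170:270,280:380]
cv2.imwrite("pics/in1.png",np.hstack([cv2.resize(k,(390,390),interpolation=cv2.INTER_CUBIC) for k in (t,b)])[:,:,::-1])
E
```

```text
6.03 [ 0.5775 -0.0376  0.1056] [-180.   -45.1   10.4] F [-0.1 -0.8  0.6] op 0.0006 q [-0.46  0.36  2.23  1.82  0.46 -0.76]
dpos cm [-0.09 -0.06  0.01] dr deg [ 0.07 -0.08 -0.12]
```

View pics/in1.png

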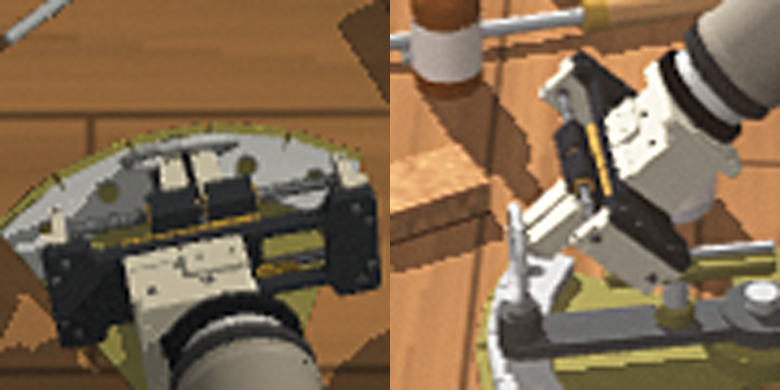

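The visible tips are only now at the ring's plane, and the ring clears the gripper body. I'll advance another 16 mm along the axis, then start a gentle lift.

Emit:
{"name": "step_arm", "arguments": {
  "increments": [
    {"delta_pos": [0, 0, 0.4], "dr": [0, 0, 0], "fingers": 1},
    {"delta_pos": [0, 0, 0.8], "dr": [0, 0, 0], "fingers": 1},
    {"delta_pos": [0, 0, 1.2], "dr": [0, 0, 0], "fingers": 1},
    {"delta_pos": [0, 0, 1.6], "dr": [0, 0, 0], "fingers": 1},
    {"delta_pos": [0, 0, 1.6], "dr": [0, 0, 0], "fingers": 1}
  ]
}}

```text
time: 6.75
tool_pos: [0.5883, -0.0352, 0.0938]
tool_rot: [-3.139, -0.786, 0.181]
contact_force: [0.6, 0.1, -0.7]
opening: 0.0003
grip_force: 0.0
```

```bash
python3 - <<'E'
from h import *
st(); P,R=tgt(0,.008,.036); delta(P,R)
P,R=tgt(0,.018,.036); delta(P,R)
E
```

```text
6.75 [ 0.5883 -0.0352  0.0938] [-179.9  -45.    10.4] F [ 0.6  0.1 -0.7] op 0.0003 q [-0.44  0.4   2.21  1.89  0.45 -0.82]
dpos cm [ 0.53 -0.02 -0.57] dr deg [ 0.02 -0.02 -0.16]
dpos cm [ 1.23 -0.02 -1.28] dr deg [ 0.02 -0.02 -0.16]
```

Emit:
{"name": "step_arm", "arguments": {
  "increments": [
    {"delta_pos": [0.25, 0, -0.25], "dr": [0, 0, -0.1], "fingers": 1},
    {"delta_pos": [0.5, 0, -0.5], "dr": [0, 0, -0.1], "fingers": 1},
    {"delta_pos": [0.75, 0, -0.75], "dr": [0, 0, -0.1], "fingers": 1},
    {"delta_pos": [1.0, 0, -1.0], "dr": [0, 0, -0.1], "fingers": 1},
    {"delta_pos": [1.2, 0, -1.2], "dr": [0, 0, -0.1], "fingers": 1}
  ]
}}

```text
time: 7.38
tool_pos: [0.5873, -0.0351, 0.1103]
tool_rot: [-3.141, -0.784, 0.183]
contact_force: [-3.7, 0.3, -6.5]
opening: 0.0006
grip_force: 3.4
```

```bash
python3 - <<'E'
from h import *
st(); P,R=tgt(0,.025,.036); delta(P,R)
E
```

```text
7.38 [ 0.5873 -0.0351  0.1103] [-179.9  -44.9   10.5] F [-3.7  0.3 -6.5] op 0.0006 q [-0.44  0.36  2.2   1.77  0.44 -0.69]
dpos cm [ 0.63  0.01 -0.54] dr deg [ 0.01  0.08 -0.08]
```

Emit:
{"name": "step_arm", "arguments": {
  "increments": [
    {"delta_pos": [0.15, 0, -0.15], "dr": [0, 0, 0], "fingers": 1},
    {"delta_pos": [0.3, 0, -0.3], "dr": [0, 0, 0], "fingers": 1},
    {"delta_pos": [0.45, 0, -0.45], "dr": [0, 0, 0], "fingers": 1},
    {"delta_pos": [0.65, 0, -0.65], "dr": [0, 0, 0], "fingers": 1},
    {"delta_pos": [0.65, 0, -0.65], "dr": [0, 0, 0], "fingers": 1}
  ]
}}

```text
time: 8.0
tool_pos: [0.5875, -0.0352, 0.1197]
tool_rot: [-3.141, -0.785, 0.183]
contact_force: [-5.4, 0.4, -8.1]
opening: 0.0003
grip_force: 4.5
```

```bash
python3 - <<'E'
from h import *
import cv2
st(); 
for z in (.157,.167,.177): print(((proj("side",[.5628,-.0397,z])-[280,170])*3.9).round(0))
t=viewer.read_camera("top")[195:285,290:380]; b=viewer.read_camera("side")[170:270,280:380]
cv2.imwrite("pics/lift.png",np.hstack([cv2.resize(k,(390,390),interpolation=cv2.INTER_CUBIC) for k in (t,b)])[:,:,::-1])
E
```

```text
8.0 [ 0.5875 -0.0352  0.1197] [-180.   -45.    10.5] F [-5.4  0.4 -8.1] op 0.0003 q [-0.44  0.33  2.19  1.71  0.43 -0.62]
[124. 211.]
[123. 200.]
[123. 189.]
```

View pics/lift.png

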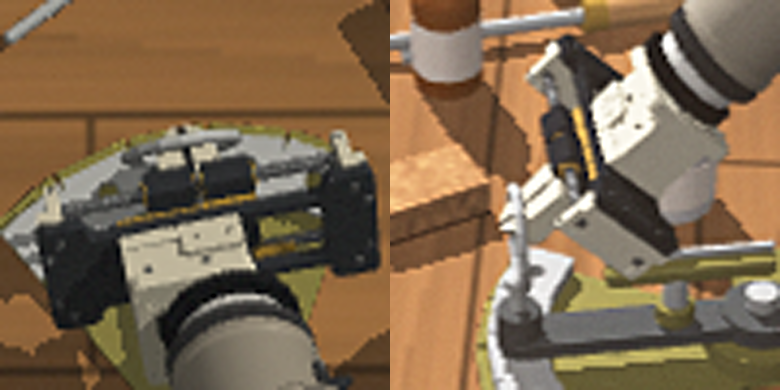

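The ring has risen about 17 mm (its top went from row 202 to 183) and it sits on the fingers with 8 N. Next is the swing of +15° about the pivot, towards the bowl.

```bash
cat >> h.py <<'E'
def swing(degs,dz=0):
    s=robot.observe(); C=Ro.from_euler("xyz",s["tool_rot"]); p=s["tool_pos"]; c=np.array([*PIV,p[2]])
    for a in degs:
        W=Ro.from_euler("z",a,degrees=True); P=c+W.apply(p-c)+[0,0,dz]
        print(a,"dpos",(C.inv().apply(P-p)*100).round(2),"dr",(C.inv()*W*C).as_rotvec(degrees=True).round(2))
E
python3 -c "
from h import *
swing([1.5,3,4.5,6,7.5])"
```

```text
1.5 dpos [-0.01 -0.54 -0.01] dr [ 1.06 -0.   -1.06]
3 dpos [-0.02 -1.07 -0.02] dr [ 2.12 -0.   -2.12]
4.5 dpos [-0.05 -1.61 -0.04] dr [ 3.18 -0.   -3.18]
6 dpos [-0.08 -2.14 -0.08] dr [ 4.24 -0.   -4.25]
7.5 dpos [-0.13 -2.68 -0.12] dr [ 5.3  -0.   -5.31]
```

Emit:
{"name": "step_arm", "arguments": {
  "increments": [
    {"delta_pos": [-0.01, -0.54, -0.01], "dr": [1.06, 0, -1.06], "fingers": 1},
    {"delta_pos": [-0.02, -1.07, -0.02], "dr": [2.12, 0, -2.12], "fingers": 1},
    {"delta_pos": [-0.05, -1.61, -0.04], "dr": [3.18, 0, -3.18], "fingers": 1},
    {"delta_pos": [-0.08, -2.14, -0.08], "dr": [4.24, 0, -4.24], "fingers": 1},
    {"delta_pos": [-0.13, -2.68, -0.12], "dr": [5.3, 0, -5.3], "fingers": 1}
  ]
}}

```text
time: 8.72
tool_pos: [0.5812, -0.0096, 0.1197]
tool_rot: [3.142, -0.785, 0.315]
contact_force: [-4.5, -1.6, -7.3]
opening: 0.0008
grip_force: 4.3
```

```bash
python3 -c "
from h import *
st(); P,R=tgt(.2618,.0265,.036); delta(P,R); swing([1.5,3,4.5,6,7.5])"
```

```text
8.72 [ 0.5812 -0.0096  0.1197] [180. -45.  18.] F [-4.5 -1.6 -7.3] op 0.0008 q [-0.45  0.34  2.18  1.57  0.51 -0.6 ]
dpos cm [-0.08 -2.74 -0.13] dr deg [ 5.35  0.04 -5.35]
1.5 dpos [-0.   -0.54 -0.  ] dr [ 1.06  0.   -1.06]
3 dpos [-0.02 -1.07 -0.02] dr [ 2.12  0.   -2.12]
4.5 dpos [-0.04 -1.61 -0.04] dr [ 3.18  0.   -3.18]
6 dpos [-0.08 -2.14 -0.08] dr [ 4.24  0.   -4.25]
7.5 dpos [-0.12 -2.68 -0.12] dr [ 5.3   0.   -5.31]
```

Emit:
{"name": "step_arm", "arguments": {
  "increments": [
    {"delta_pos": [-0.01, -0.54, -0.01], "dr": [1.06, 0, -1.06], "fingers": 1},
    {"delta_pos": [-0.02, -1.07, -0.02], "dr": [2.12, 0, -2.12], "fingers": 1},
    {"delta_pos": [-0.05, -1.61, -0.04], "dr": [3.18, 0, -3.18], "fingers": 1},
    {"delta_pos": [-0.08, -2.14, -0.08], "dr": [4.24, 0, -4.24], "fingers": 1},
    {"delta_pos": [-0.13, -2.72, -0.13], "dr": [5.3, 0, -5.3], "fingers": 1}
  ]
}}

```text
time: 9.35
tool_pos: [0.5712, 0.0158, 0.12]
tool_rot: [3.141, -0.785, 0.447]
contact_force: [-3.4, -2.4, -7.2]
opening: 0.0006
grip_force: 4.3
```

```bash
python3 - <<'E'
from h import *
import cv2
st(); P,R=tgt(.2618,.0265,.036); delta(P,R)
e=PIV+.18*np.array([np.cos(H0+.2618),np.sin(H0+.2618)])
for z in (.136,.175): print("exp ring",((proj("top",[*e,z])-[265,195])*3.5).round(0),((proj("side",[*e,z])-[270,170])*3.5).round(0))
t=viewer.read_camera("top")[195:295,265:375]; b=viewer.read_camera("side")[170:270,270:380]
cv2.imwrite("pics/swung.png",np.hstack([cv2.resize(k,(385,350),interpolation=cv2.INTER_CUBIC) for k in (t,b)])[:,:,::-1])
E
```

```text
9.35 [0.5712 0.0158 0.12  ] [180.  -45.   25.6] F [-3.4 -2.4 -7.2] op 0.0006 q [-0.46  0.34  2.18  1.46  0.6  -0.61]
dpos cm [ 0.01 -0.01 -0.  ] dr deg [ 0.03  0.   -0.01]
exp ring [174. 139.] [161. 248.]
exp ring [174. 133.] [161. 209.]
```

View pics/swung.png

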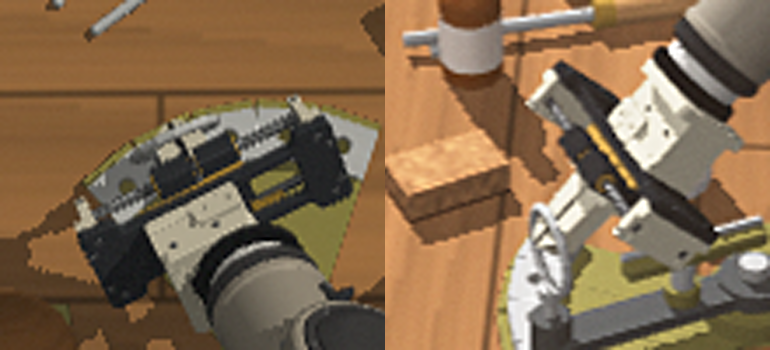

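The ring sits at top crop (176,140) against an expected (174,136), so it is over the next hole. I'm lowering it gently.

Emit:
{"name": "step_arm", "arguments": {
  "increments": [
    {"delta_pos": [-0.2, 0, 0.2], "dr": [0, 0, 0], "fingers": 1},
    {"delta_pos": [-0.4, 0, 0.4], "dr": [0, 0, 0], "fingers": 1},
    {"delta_pos": [-0.6, 0, 0.6], "dr": [0, 0, 0], "fingers": 1},
    {"delta_pos": [-0.75, 0, 0.75], "dr": [0, 0, 0], "fingers": 1},
    {"delta_pos": [-0.9, 0, 0.9], "dr": [0, 0, 0], "fingers": 1}
  ]
}}

```text
time: 10.07
tool_pos: [0.5713, 0.016, 0.1073]
tool_rot: [3.141, -0.786, 0.446]
contact_force: [-5.9, -1.5, -6.4]
opening: 0.0006
grip_force: 4.3
```

Emit:
{"name": "step_arm", "arguments": {
  "increments": [
    {"delta_pos": [-0.2, 0, 0.2], "dr": [0, 0, 0], "fingers": 1},
    {"delta_pos": [-0.4, 0, 0.4], "dr": [0, 0, 0], "fingers": 1},
    {"delta_pos": [-0.6, 0, 0.6], "dr": [0, 0, 0], "fingers": 1},
    {"delta_pos": [-0.8, 0, 0.8], "dr": [0, 0, 0], "fingers": 1},
    {"delta_pos": [-0.95, 0, 0.95], "dr": [0, 0, 0], "fingers": 1}
  ]
}}

```text
time: 10.7
tool_pos: [0.5724, 0.0158, 0.0948]
tool_rot: [3.14, -0.788, 0.447]
contact_force: [-0.5, 0.0, -0.3]
opening: 0.0006
grip_force: 0.0
```

```bash
python3 - <<'E'
from h import *
import cv2
st(); P,R=tgt(.2618,0,.036); delta(P,R)
e=PIV+.18*np.array([np.cos(H0+.2618),np.sin(H0+.2618)])
for z in (.157,.169): print("exp ring top",((proj("side",[*e,z])-[270,170])*3.5).round(0))
t=viewer.read_camera("top")[195:295,265:375]; b=viewer.read_camera("side")[170:270,270:380]
cv2.imwrite("pics/home.png",np.hstack([cv2.resize(k,(385,350),interpolation=cv2.INTER_CUBIC) for k in (t,b)])[:,:,::-1])
E
```

```text
10.7 [0.5724 0.0158 0.0948] [179.9 -45.1  25.6] F [-0.5  0.  -0.3] op 0.0006 q [-0.46  0.4   2.2   1.59  0.59 -0.76]
dpos cm [-0.16 -0.06  0.02] dr deg [ 0.1  -0.15 -0.01]
exp ring top [161. 227.]
exp ring top [161. 215.]
```

View pics/home.png

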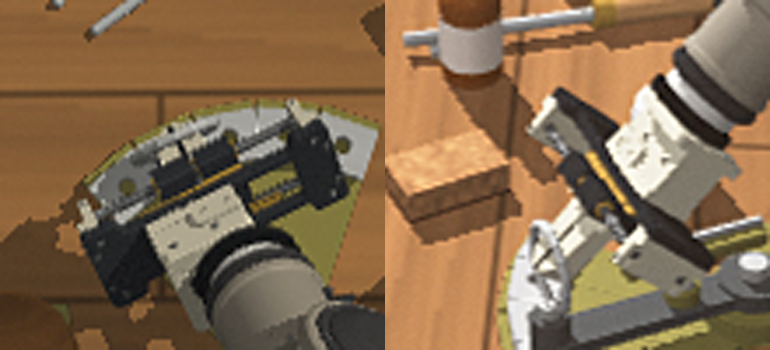

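The ring top came down 17 rows, from 203 to 220, so the pin looks home, and the force is zero. I'll withdraw along the tool axis.

Emit:
{"name": "step_arm", "arguments": {
  "increments": [
    {"delta_pos": [-0.1, 0, -0.8], "dr": [0, 0, 0], "fingers": 1},
    {"delta_pos": [-0.1, 0, -2], "dr": [0, 0, 0], "fingers": 1},
    {"delta_pos": [-0.1, 0, -4], "dr": [0, 0, 0], "fingers": 1},
    {"delta_pos": [-0.1, 0, -7], "dr": [0, 0, 0], "fingers": 1},
    {"delta_pos": [-0.1, 0, -10], "dr": [0, 0, 0], "fingers": 1}
  ]
}}

```text
time: 11.42
tool_pos: [0.5059, -0.015, 0.1647]
tool_rot: [-3.141, -0.786, 0.446]
contact_force: [1.1, -0.9, 1.4]
opening: 0.0007
grip_force: 0.0
```

Emit:
{"name": "step_arm", "arguments": {
  "increments": [
    {"delta_pos": [0, 0, -3], "dr": [0, 0, 0], "fingers": 1},
    {"delta_pos": [0, 0, -6], "dr": [0, 0, 0], "fingers": 1},
    {"delta_pos": [0, 0, -9], "dr": [0, 0, 0], "fingers": 1},
    {"delta_pos": [0, 0, -10], "dr": [0, 0, 0], "fingers": 1},
    {"delta_pos": [0, 0, -10], "dr": [0, 0, 0], "fingers": 1}
  ]
}}

```text
time: 12.05
tool_pos: [0.4431, -0.0458, 0.2348]
tool_rot: [3.14, -0.786, 0.446]
contact_force: [-0.3, 0.6, 0.2]
opening: 0.0005
grip_force: 0.0
```

```bash
python3 - <<'E'
from h import *
import cv2
st()
e=PIV+.18*np.array([np.cos(H0+.2618),np.sin(H0+.2618)])
for z in (.157,.169): print("exp ring top",((proj("side",[*e,z])-[270,170])*3.5).round(0))
t=viewer.read_camera("top")[195:320,240:390]; b=viewer.read_camera("side")[170:270,270:380]
cv2.imwrite("pics/end.png",np.hstack([cv2.resize(k,(385,350),interpolation=cv2.INTER_CUBIC) for k in (t,b)])[:,:,::-1])
E
```

```text
12.05 [ 0.4431 -0.0458  0.2348] [179.9 -45.   25.5] F [-0.3  0.6  0.2] op 0.0005 q [-0.89 -0.07  2.22  0.95  1.01 -0.3 ]
exp ring top [161. 227.]
exp ring top [161. 215.]
```

View pics/end.png

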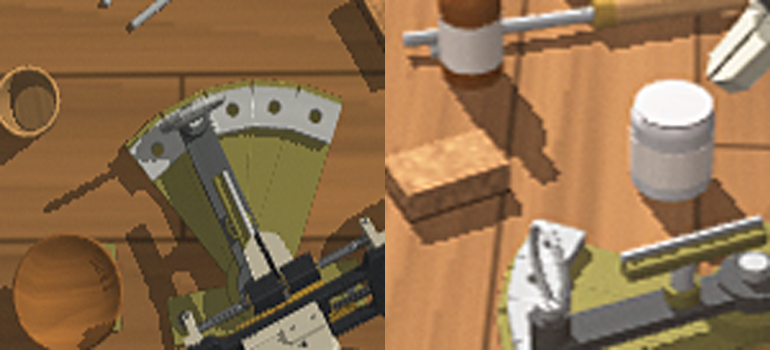

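The end picture shows the pin in the +1 hole, with one free hole to its left and three to its right. The ring is at home height (top at row 221 of the side crop), the fingers are clear, and the tin, cup, block and bowl have not moved.

```bash
python3 -c "
from cell import robot
print(robot.hand_in())"
```

```text
the job is handed in; nothing more can be done
None
```

The tool rest now stands one hole nearer the wooden bowl: in the pictures the pin is home in that hole and the fingers are clear of the ring. The job was handed in at about 12 s; no verdict came back.

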